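# Mark the sold-out bay

## Robot

A 6-joint arm with a two-finger parallel gripper is mounted at the origin on the work surface. World frame = base frame: x ahead of the robot, y to its left, z up, the work surface at z = 0. Lengths are in m, angles in rad, forces in N, time in s.
With the tool pointing down it reaches from about 0.35 to 0.775 m from the base axis. Payload 5.5 kg.
Tool frame: the origin (TCP) lies at the very end of the fingers, on their centre line; the grasp point (between the pads) lies 19 mm behind it; z points along the fingers, y is the line along which they close (so a half turn about z gives the same grasp; the last joint's range is limited). The gripper opens to 85 mm and grips with 20 to 120 N. Pads are 22 mm wide; open, the fingers measure 114 mm over their backs; the gripper's body (76 mm by 85 mm) begins 54 mm behind the grasp point. The pads swing forward as they close: fully open they stand 13 mm farther back than shut.
Start: joints at [-1.431, 0.313, 0.046, 1.304, 0, 1.431], TCP at [0.159, -0.553, 0.231] pointing down, gripper open.
Joint ranges: [-2.76, 2.76], [-0.86, 1.69], [-1.03, 1.26], [-2.2, 2.34], [-1.47, 1.5], [-3.14, 3.14]. Speed limits (rad/s): [2.57, 2.57, 3.14, 3.14, 3.14, 3.14].

## Interface

Orientations are given as [roll, pitch, yaw] about the fixed x, y, z axes, in that order (R = Rz(yaw) Ry(pitch) Rx(roll)).
In Python, from rig import bot gives the robot as it stands.
- The arm moves only by the tool play_rows, never from a script. Its argument "increments" is a list of rows, each an object with "linear": the shift along the tool's x, y, z in cm, a list of three; "roll": the turn about the tool's z in degrees; "hand": the finger opening in cm, from 0 to 8.54. A call has 1 to 20 rows; each row is the pose to reach, as a shift and turn from the pose commanded when the call began, along the tool's axes at that moment; what a row does not reach only later rows make up. A row lasts 1/12 s, in which the tool goes at most 41.7 mm and 7.16 degrees, less where a joint would pass 70% of its speed; a pose out of reach is approached as far as the arm can. A call with a gripper value outside its range is refused whole. The fingers move at their own pace and stop on an object; the grip force is fixed at half the most. Time passes only in rows, so rows that repeat a pose let the fingers close. It gives the time, the measured TCP pose, the force, the opening and the grip force at its end, in the units of the state.
- bot.state(): the state, without advancing time (a new reading comes with each control period).
- bot.camera(name): name is "scene" or "top" or "wrist"; returns (picture, depth): 480x640x3 uint8, red, green, blue; 480x640 float32, m along the optical axis (not along the pixel's ray), 0 where there is no reading.
- bot.camera_info(name): a dict with "intrinsics" (3x3 intrinsics, pixels), "world_from_camera" (4x4, takes a point from camera to world coordinates); the wrist camera has in their place "tool_from_camera" (4x4, takes a point from camera to tool coordinates, whose origin is the TCP and whose axes are the flange's). Camera axes: x right, y up, looking along -z (the intrinsics and any distortion apply to the point x, -y, -z); pixel columns grow to the right and rows downward; lengths in m; the calibration is good to about 2 mm. A picture is of the moment at which its call begins: read the wrist's pose just before it. camera_info takes no time and is no camera call.
- bot.close_job(): hands the job in; it is judged then, once.
The state is a dict: "time_s": time; "qpos": joint angles; "dq": joint speeds; "joint_torque": joint torques, N m; "eef_pos": TCP position; "tool_rot": TCP orientation; "ft_force": force on the tool from outside, world axes, zero at the start; "torque": the same for the moment, N m; "gripper_width": finger opening in m; "grasp_force": force on a finger pad.
Only numpy, scipy, OpenCV 4.12 (cv2) and the standard library are available. Lean on these libraries where they do the work, as an engineer would, in place of code of your own. Each camera call takes 0.05 s, during which the arm holds its last target. There are 200 camera calls.

## Task

One of the three bays of the bread rack has sold out. Take the slate tag from its slanted stand and hang it by its handle on the hook in front of the bay that has no loaf, so that it hangs freely and roughly level; leave the loaves, the tongs, the bowl and the jar where they are.

Things in the scene. Friction and masses are not known exactly. Their poses are not given: they have to be found in the camera images.
- tag: Dark slate board 6 (own x) x 90 (y) x 60 mm (z 0 to 60); on it two steel wires (6 mm, at y +-41) carry a pale wooden handle bar 12 (x) x 90 (y) x 20 mm (z 115 to 135). Open window between board and bar 76 x 55 mm. 120 g. Origin: centre of the board's lower edge. Starts leaning in the stand, own z 35 degrees from vertical, top towards the stand's -x side.
- tag_bar (a point): Middle of the underside of the tag's handle bar (115 mm up the tag's own z from its origin). Axes as the tag's.
- stand: Fixed slanted wooden stand: base 100 x 100 mm; back plate 80 mm wide (top 80 mm above the counter) leaning 35 degrees to its own -x, lying under the board; the board's lower edge rests on a ledge 32 mm above the origin, which is on the counter. The tag lifts out upwards along its slant. z up.
- rack: Fixed wooden rack 530 (y) x 225 mm: three open bays, left (+y), middle, right, 170 mm apart. Ticket rail along its front: front face x = -125, z 247 to 277 mm. From it, before each bay, a hook of 6 mm wire points to -x: slopes down from the rail, level from x = -145 to -195 (top z 240), then turned up to a tip at x = -207 (top z 260). Origin on the counter, middle bay's centre; z up.
- hook_left (a point): Top of the straight, level part of the steel hook in front of the left bay: the handle bar's underside rests here. Axes as the rack's.
- hook_middle (a point): Top of the straight, level part of the steel hook in front of the middle bay: the handle bar's underside rests here. Axes as the rack's.
- hook_right (a point): Top of the straight, level part of the steel hook in front of the right bay: the handle bar's underside rests here. Axes as the rack's.
- bay_left (a point): Centre of the left bay's floor, 12 mm above the counter; the bay is 160 mm wide (y), 200 mm deep (x), its walls 35 to 100 mm high. Axes as the rack's.
- bay_middle (a point): Centre of the middle bay's floor, 12 mm above the counter; the bay is 160 mm wide (y), 200 mm deep (x), its walls 35 to 100 mm high. Axes as the rack's.
- bay_right (a point): Centre of the right bay's floor, 12 mm above the counter; the bay is 160 mm wide (y), 200 mm deep (x), its walls 35 to 100 mm high. Axes as the rack's.
- boule: Round crusty loaf, 116 mm diameter, 75 mm high, loose in one of the bays. Origin: centre of its underside.
- batard: Long crusty loaf, 150 (own x) x 80 x 77 mm high, loose in another bay. Origin: centre of its underside.
- tongs: Steel bread tongs lying on the counter, 215 long (own x) x 54 x 12 mm. Origin: middle of the underside. Bystander.
- bowl: White ceramic bowl, 120 mm across, 50 mm high. Origin: centre of its underside. Bystander.
- jar: Closed amber glass jar, 64 mm across, 100 mm high. Origin: centre of its underside. Bystander.
Not all that is in view belongs to the job. What is shaped like the batard but red is not meant. Leave any pink look-alike of the boule alone.

How it is judged:
By the outcome, as a careful person would: the job done as asked, in the order asked, and still so for the second after the job is handed in, with the robot touching nothing.
It also fails if it takes over 48 s, if anything falls off the work surface, if the arm or the gripper's body presses on something with over 40 N, if the wrist force passes 120 N, or if a joint passes its speed limit or range.

## Working session

There is one attempt and no reset: what is moved stays moved. The work goes in short steps, Python scripts to look and compute and a tool call to move; the robot and the scene stay as the last step left them, time stands still between calls to the robot, and variables do not carry over. Pictures are saved under pics/ and viewed, at most 11 in all, crops included, and the job is handed in when it is done.

Besides the shell and the picture viewer there is one more tool, called after "Emit:" by a JSON object that holds its "api" and its "payload". play_rows: Moves the arm, as the interface text tells. Its arguments: {"type":"object","properties":{"increments":{"type":"array","items":{"type":"object","properties":{"linear":{"type":"array","items":{"type":"number"}},"roll":{"type":"number"},"hand":{"type":"number"}}}}},"required":["increments"]}

```bash
mkdir -p pics; ls
cat > h.py <<'E'
import numpy as np,cv2
from rig import bot
def snap(n,f):
    im,d=bot.camera(n); np.savez('pics/'+f,im=im,d=d); cv2.imwrite(f'pics/{f}.png',im[:,:,::-1]); return im,d
def pts(d,K,T):
    v,u=np.mgrid[:d.shape[0],:d.shape[1]]
    p=np.stack([(u-K[0,2])/K[0,0]*d,-(v-K[1,2])/K[1,1]*d,-d],-1)
    return p@T[:3,:3].T+T[:3,3]
E
python3 - <<'E'
from h import *
np.set_printoptions(precision=4,suppress=True)
for n in('scene','top'):
    snap(n,n); print(n,bot.camera_info(n))
print(bot.camera_info('wrist')); s=bot.state(); print(s)
a=cv2.imread('pics/scene.png');b=cv2.imread('pics/top.png')
E
```

```text
pics
scene {'intrinsics': array([[467.8185,   0.    , 323.3279],
       [  0.    , 467.8185, 233.9333],
       [  0.    ,   0.    ,   1.    ]]), 'world_from_camera': array([[ 0.7748, -0.3729,  0.5105,  1.1353],
       [ 0.6318,  0.4302, -0.6448, -0.7598],
       [ 0.0208,  0.8221,  0.5689,  0.76  ],
       [ 0.    ,  0.    ,  0.    ,  1.    ]])}
top {'intrinsics': array([[549.5224,   0.    , 318.2122],
       [  0.    , 549.5224, 240.393 ],
       [  0.    ,   0.    ,   1.    ]]), 'world_from_camera': array([[ 0.0431,  0.9729, -0.227 ,  0.3082],
       [-0.9991,  0.0429, -0.0059, -0.0709],
       [ 0.004 ,  0.227 ,  0.9739,  1.4793],
       [ 0.    ,  0.    ,  0.    ,  1.    ]])}
{'intrinsics': array([[371.9605,   0.    , 319.0565],
       [  0.    , 371.9605, 246.6076],
       [  0.    ,   0.    ,   1.    ]]), 'tool_from_camera': array([[-0.0012,  0.9593,  0.2824,  0.0724],
       [ 1.    ,  0.0011,  0.0006, -0.0004],
       [ 0.0003,  0.2824, -0.9593, -0.143 ],
       [ 0.    ,  0.    ,  0.    ,  1.    ]])}
{'time_s': 0.1, 'qpos': array([-1.4306,  0.3139,  0.0451,  1.3036,  0.    ,  1.4312]), 'dq': array([ 0.0008, -0.0026,  0.002 , -0.0003,  0.0021,  0.0002]), 'joint_torque': array([  0.0028, -48.1727,  29.9243,   0.0128,  -0.0002,   0.    ]), 'eef_pos': array([ 0.1587, -0.5522,  0.2305]), 'tool_rot': array([-3.14  , -0.0002,  0.2799]), 'ft_force': array([ 0.5732,  0.1584, -0.7019]), 'torque': array([ 0.0497, -0.0092,  0.0189]), 'grasp_force': 0.0, 'gripper_width': 0.08550958028932025}
```

View pics/scene.png

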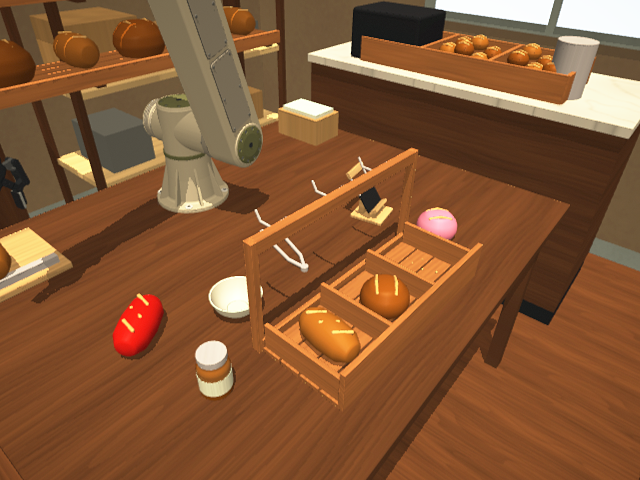

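View pics/top.png

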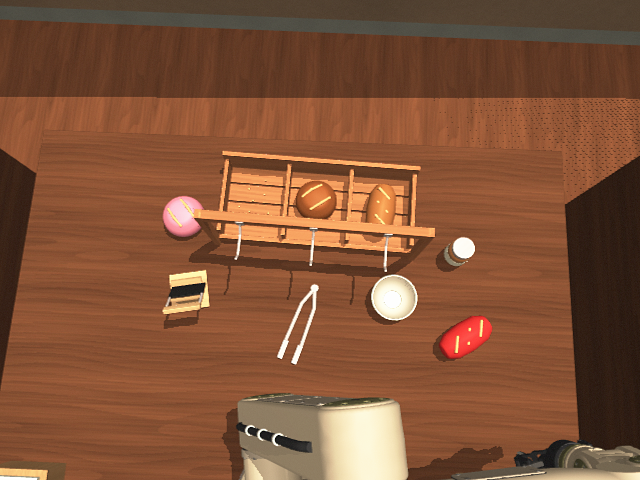

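The scene view shows boule (385,297) and batard (330,335), with the third bay empty (430,260). In the top view, where left is +y, the boule is at (316,200) and the batard at (381,206), and the bay at (255,195) is empty. The tag is in its stand at (187,290). The pink boule (183,216) and red batard (466,337) are decoys. The empty bay is the left one (+y), so its hook at top (238,240) is the target. Next I'll confirm with an enlarged crop and print measurements.

Run:
```python
from h import *
np.set_printoptions(precision=3,suppress=True)
a=cv2.imread('pics/top.png')[190:320,140:340]; b=cv2.imread('pics/scene.png')[145:275,290:490]
f=lambda x:cv2.resize(x,(800,520)if 0 else (400*2,300))
cv2.imwrite('pics/crop.png',np.vstack([cv2.resize(a[:, :],(460,299)),cv2.resize(b,(460,299))]))
for n in('top','scene'):
    z=np.load(f'pics/{n}.npz');I=bot.camera_info(n);P=pts(z['d'],I['intrinsics'],I['world_from_camera']);np.save(f'pics/P{n}.npy',P)
P=np.load('pics/Ptop.npy')
# rail
m=(P[...,2]>.255)&(P[...,2]<.295)&(P[...,0]>.4)&(P[...,0]<.8)
q=P[m];print('rail',len(q),q.min(0),q.max(0),np.median(q,0)); r=cv2.minAreaRect(q[:,:2].astype(np.float32));print(r,cv2.boxPoints(r))
# stand area
sub=P[262:320,155:215];
for r in range(264,318,4):print(r,[tuple(np.round(P[r,c]*1000).astype(int)) for c in (172,180,188,196,204)])
print('hook');
for r in range(222,264,3):
  c=238+np.argmax(P[r,230:246,2])-8; print(r,c,P[r,c])
print('depth floor',P[330,120])
```

```text
rail 2824 [ 0.527 -0.325  0.255] [0.65  0.222 0.284] [ 0.627 -0.051  0.276]
((0.5875818729400635, -0.05018848180770874), (0.5472967624664307, 0.10765611380338669), 87.86135864257812) [[ 0.524 -0.322]
 [ 0.631 -0.326]
 [ 0.652  0.221]
 [ 0.544  0.225]]
264 [(np.int64(570), np.int64(335), np.int64(-3)), (np.int64(569), np.int64(312), np.int64(4)), (np.int64(571), np.int64(291), np.int64(0)), (np.int64(572), np.int64(269), np.int64(2)), (np.int64(572), np.int64(246), np.int64(4))]
268 [(np.int64(557), np.int64(332), np.int64(4)), (np.int64(560), np.int64(313), np.int64(-5)), (np.int64(560), np.int64(290), np.int64(-2)), (np.int64(562), np.int64(269), np.int64(-3)), (np.int64(562), np.int64(246), np.int64(0))]
272 [(np.int64(548), np.int64(333), np.int64(-3)), (np.int64(547), np.int64(310), np.int64(4)), (np.int64(549), np.int64(289), np.int64(1)), (np.int64(548), np.int64(265), np.int64(9)), (np.int64(549), np.int64(243), np.int64(11))]
276 [(np.int64(535), np.int64(330), np.int64(6)), (np.int64(535), np.int64(306), np.int64(12)), (np.int64(536), np.int64(285), np.int64(10)), (np.int64(
[... 2161 characters left out ...]
443), np.int64(236), np.int64(-3))]
316 [(np.int64(428), np.int64(318), np.int64(6)), (np.int64(429), np.int64(299), np.int64(-1)), (np.int64(429), np.int64(275), np.int64(8)), (np.int64(431), np.int64(256), np.int64(-3)), (np.int64(432), np.int64(236), np.int64(-5))]
hook
222 242 [0.623 0.11  0.279]
225 241 [0.622 0.116 0.256]
228 240 [0.615 0.118 0.253]
231 240 [0.61  0.118 0.247]
234 241 [0.603 0.116 0.243]
237 240 [0.597 0.118 0.242]
240 238 [0.59  0.122 0.239]
243 238 [0.583 0.122 0.239]
246 238 [0.576 0.121 0.24 ]
249 238 [0.568 0.12  0.242]
252 237 [0.561 0.122 0.241]
255 236 [0.553 0.123 0.247]
258 235 [0.543 0.122 0.262]
261 243 [0.585 0.141 0.005]
depth floor [ 0.385  0.454 -0.001]
```

View pics/crop.png

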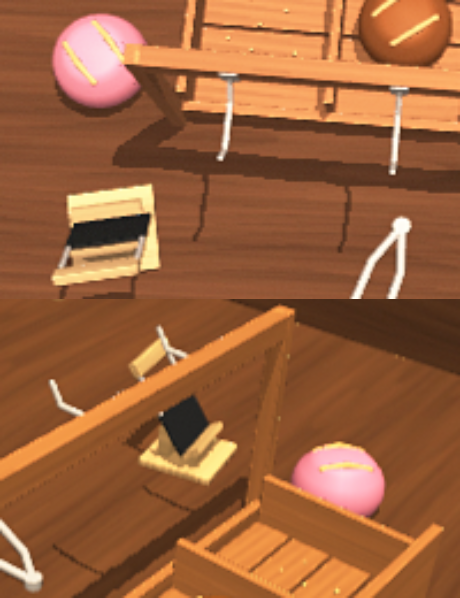

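The crop confirms that the left bay is empty. Its hook is at crop (225,115), the middle hook is at (395,130), and the tag is in the stand at (105,240), leaning towards the robot. Next I'll measure the bar.

```bash
cat >> h.py <<'E'
def barfit(P,c=(.44,.26),zr=(.118,.175),im=None):
    m=(np.abs(P[...,0]-c[0])<.07)&(np.abs(P[...,1]-c[1])<.09)&(P[...,2]>zr[0])&(P[...,2]<zr[1])
    if im is not None:
        m&=(im[...,0].astype(int)-im[...,2]>30)
    q=P[m]; r=cv2.minAreaRect((q[:,:2]*1000).astype(np.float32)); b=cv2.boxPoints(r)
    print(len(q),'mean',q.mean(0),'z',np.percentile(q[:,2],[5,50,95]),'rect',r,'\n',b)
    return q
E
python3 - <<'E'
from h import *
np.set_printoptions(precision=4,suppress=True)
for n in('top','scene'):
    im=np.load(f'pics/{n}.npz')['im'];P=np.load(f'pics/P{n}.npy'); q=barfit(P,im=im)
    l=cv2.fitLine(q.astype(np.float32),cv2.DIST_HUBER,0,.01,.01).ravel();print(l,np.degrees(np.arctan2(l[1],l[0])))
    # board
    m=(np.abs(P[...,0]-.5)<.04)&(np.abs(P[...,1]-.275)<.06)&(P[...,2]>.03)&(im.max(-1)<60)
    b=P[m];print('board',len(b),b.mean(0),b.min(0),b.max(0));w,V=np.linalg.eigh(np.cov(b.T));print('normal',V[:,0])
R=bot.state();from scipy.spatial.transform import Rotation as S
print(S.from_euler('xyz',R['tool_rot']).as_matrix())
E
```

```text
287 mean [0.4378 0.2615 0.1406] z [0.1306 0.1414 0.1477] rect ((440.2294616699219, 262.2514343261719), (23.885189056396484, 90.70956420898438), 10.316733360290527) 
 [[420.3574 304.7342]
 [436.6025 215.4911]
 [460.1015 219.7687]
 [443.8564 309.0117]]
[-0.1645  0.9864 -0.0034  0.4361  0.2639  0.1414] 99.4691
board 351 [0.4915 0.2729 0.0619] [0.469  0.2263 0.0336] [0.5153 0.3185 0.0915]
normal [0.8018 0.151  0.5781]
144 mean [0.4422 0.2534 0.1395] z [0.1259 0.141  0.1479] rect ((438.7760009765625, 262.28314208984375), (23.675941467285156, 94.02066040039062), 7.319318771362305) 
 [[421.0454 307.4023]
 [433.0236 214.1477]
 [456.5066 217.164 ]
 [444.5284 310.4186]]
[-0.1376  0.9901 -0.0281  0.4422  0.2534  0.1395] 97.913155
board 297 [0.4949 0.2665 0.0598] [0.4766 0.2242 0.0366] [0.5161 0.3155 0.0872]
normal [0.8087 0.1345 0.5726]
[[ 0.9611  0.2762 -0.0002]
 [ 0.2762 -0.9611  0.0016]
 [ 0.0002 -0.0016 -1.    ]]
```

Emit:
{"api": "play_rows", "payload": {"increments": [{"linear": [3.6, -2.1, -1], "roll": -4, "hand": 8.5}, {"linear": [7.2, -4.2, -2], "roll": -8, "hand": 8.5}, {"linear": [10.8, -6.3, -3], "roll": -12, "hand": 8.5}, {"linear": [14.4, -8.4, -4], "roll": -16, "hand": 8.5}, {"linear": [18, -10.5, -5], "roll": -20, "hand": 8.5}, {"linear": [21.6, -12.6, -6], "roll": -24, "hand": 8.5}, {"linear": [25.2, -14.7, -7], "roll": -28, "hand": 8.5}, {"linear": [28.8, -16.8, -8], "roll": -32, "hand": 8.5}, {"linear": [32.4, -18.9, -9], "roll": -36, "hand": 8.5}, {"linear": [36, -21, -10], "roll": -40, "hand": 8.5}, {"linear": [37, -25, -10], "roll": -44, "hand": 8.5}, {"linear": [38, -29, -10], "roll": -48, "hand": 8.5}, {"linear": [39, -33, -10], "roll": -52, "hand": 8.5}, {"linear": [40, -37, -10], "roll": -56, "hand": 8.5}, {"linear": [41, -41, -10], "roll": -60, "hand": 8.5}, {"linear": [42, -45, -9], "roll": -64, "hand": 8.5}, {"linear": [43.1, -49, -8], "roll": -68, "hand": 8.5}, {"linear": [44.2, -52.9, -7], "roll": -72, "hand": 8.5}, {"linear": [45.4, -56.8, -6], "roll": -76, "hand": 8.5}, {"linear": [46.5, -60.7, -5], "roll": -80, "hand": 8.5}]}}

```text
time_s: 1.77
eef_pos: [0.4374, 0.1527, 0.2828]
tool_rot: [3.142, 0.0, 1.679]
ft_force: [0.9, -0.5, 0.3]
gripper_width: 0.0852
grasp_force: 0.0
```

Emit:
{"api": "play_rows", "payload": {"increments": [{"linear": [4, 0.65, 1.5], "roll": -2, "hand": 8.5}, {"linear": [7.5, 1.2, 2.6], "roll": -4, "hand": 8.5}, {"linear": [8.2, 1.3, 3], "roll": -4, "hand": 8.5}, {"linear": [8.2, 1.3, 3], "roll": -4, "hand": 8.5}, {"linear": [8.2, 1.3, 3], "roll": -4, "hand": 8.5}, {"linear": [8.2, 1.3, 3], "roll": -4, "hand": 8.5}]}}

```text
time_s: 2.27
eef_pos: [0.4425, 0.2327, 0.2536]
tool_rot: [-3.142, 0.001, 1.745]
ft_force: [-0.0, -0.5, -0.4]
gripper_width: 0.0852
grasp_force: 0.0
```

```bash
cat >> h.py <<'E'
from scipy.spatial.transform import Rotation as S
def tool(s):
    T=np.eye(4);T[:3,:3]=S.from_euler('xyz',s['tool_rot']).as_matrix();T[:3,3]=s['eef_pos'];return T
def wpts(f):
    s=bot.state();im,d=snap('wrist',f);I=bot.camera_info('wrist')
    return s,im,pts(d,I['intrinsics'],tool(s)@I['tool_from_camera'])
E
python3 - <<'E'
from h import *
np.set_printoptions(precision=4,suppress=True)
s,im,P=wpts('w1');print(s['eef_pos'],s['tool_rot'])
q=barfit(P,im=im)
l=cv2.fitLine(q.astype(np.float32),cv2.DIST_HUBER,0,.01,.01).ravel();print(l)
m=(np.abs(P[...,0]-.5)<.04)&(np.abs(P[...,1]-.275)<.06)&(P[...,2]>.03)&(im.max(-1)<60)
b=P[m];print('board',len(b),b.mean(0),b.min(0),b.max(0))
E
```

```text
[0.4425 0.2327 0.2536] [-3.1415  0.0006  1.7447]
3651 mean [0.4388 0.2674 0.1406] z [0.1321 0.1418 0.1457] rect ((441.816162109375, 265.3978576660156), (25.375221252441406, 90.19828033447266), 10.894988059997559) 
 [[420.8331 307.286 ]
 [437.8814 218.7135]
 [462.7993 223.5097]
 [445.7509 312.0822]]
[-0.1789  0.9838  0.0117  0.4377  0.275   0.1414]
board 21925 [0.4896 0.2544 0.2891] [0.46   0.2293 0.0352] [0.518  0.3209 0.3496]
```

View pics/w1.png

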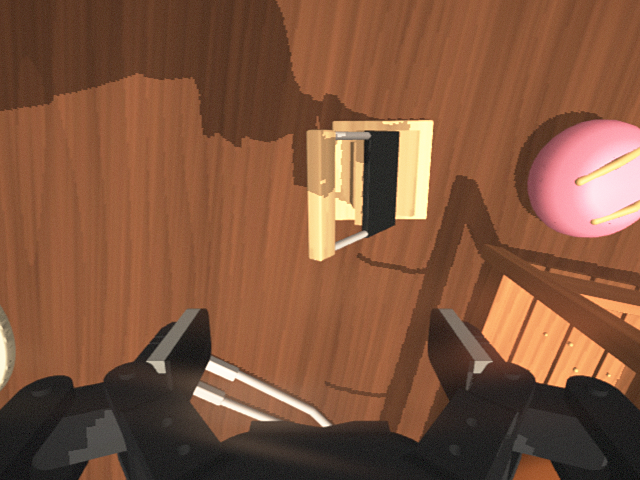

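Emit:
{"api": "play_rows", "payload": {"increments": [{"linear": [1.1, 0.3, 3], "roll": 0, "hand": 6}, {"linear": [1.1, 0.3, 6], "roll": 0, "hand": 6}, {"linear": [1.1, 0.3, 9], "roll": 0, "hand": 6}, {"linear": [1.1, 0.3, 12], "roll": 0, "hand": 6}, {"linear": [1.1, 0.3, 13.6], "roll": 0, "hand": 5}, {"linear": [1.1, 0.3, 13.6], "roll": 0, "hand": 5}, {"linear": [1.1, 0.3, 13.6], "roll": 0, "hand": 5}, {"linear": [1.1, 0.3, 13.6], "roll": 0, "hand": 5}]}}

```text
time_s: 2.98
eef_pos: [0.4448, 0.2445, 0.1191]
tool_rot: [3.139, -0.0, 1.744]
ft_force: [-0.3, -0.4, 1.1]
gripper_width: 0.0498
grasp_force: 0.0
```

Run:
```python
from h import *
s,im,P=wpts('w2');print(s['eef_pos'],s['gripper_width'])
```

```text
[0.44483475 0.24453296 0.11907813] 0.04979348909803989
```

View pics/w2.png

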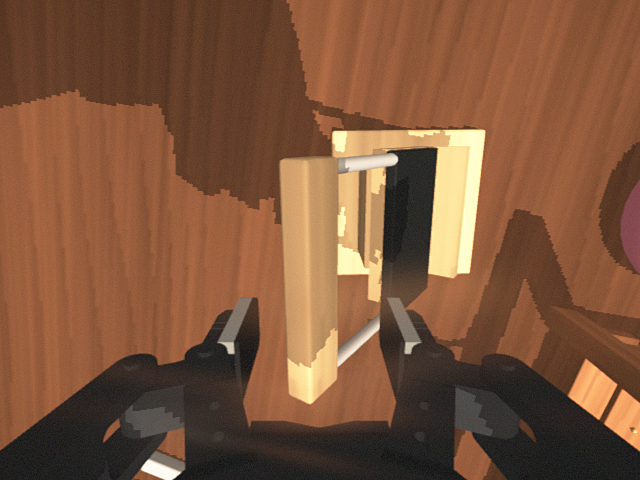

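The bar is between the fingers at (310,280), and the near wire at (360,345) is clear of the pads. Next I'll close.

Emit:
{"api": "play_rows", "payload": {"increments": [{"linear": [0, 0, 0], "roll": 0, "hand": 3}, {"linear": [0, 0, 0], "roll": 0, "hand": 2.4}, {"linear": [0, 0, 0], "roll": 0, "hand": 1.5}, {"linear": [0, 0, 0], "roll": 0, "hand": 0.5}, {"linear": [0, 0, 0], "roll": 0, "hand": 0.5}, {"linear": [0, 0, 0], "roll": 0, "hand": 0.5}, {"linear": [0, 0, 0], "roll": 0, "hand": 0.5}]}}

```text
time_s: 3.62
eef_pos: [0.4451, 0.2453, 0.1194]
tool_rot: [3.137, 0.0, 1.746]
ft_force: [-0.8, -2.0, 9.5]
gripper_width: 0.0177
grasp_force: 58.3
```

Emit:
{"api": "play_rows", "payload": {"increments": [{"linear": [0, -0.7, -1], "roll": 0, "hand": 0.5}, {"linear": [0, -1.4, -2], "roll": 0, "hand": 0.5}, {"linear": [0, -2.1, -3], "roll": 0, "hand": 0.5}, {"linear": [0, -3.2, -4.6], "roll": 0, "hand": 0.5}, {"linear": [0, -4.6, -6.6], "roll": 0, "hand": 0.5}, {"linear": [0, -6, -8.6], "roll": 0, "hand": 0.5}, {"linear": [0, -7, -10.6], "roll": 0, "hand": 0.5}, {"linear": [0, -7, -14], "roll": 0, "hand": 0.5}, {"linear": [0, -7, -18], "roll": 0, "hand": 0.5}, {"linear": [0, -7, -22], "roll": 0, "hand": 0.5}, {"linear": [0, -7, -22], "roll": 0, "hand": 0.5}, {"linear": [0, -7, -22], "roll": 0, "hand": 0.5}, {"linear": [0, -7, -22], "roll": 0, "hand": 0.5}]}}

```text
time_s: 4.7
eef_pos: [0.3733, 0.2326, 0.3372]
tool_rot: [-3.14, 0.0, 1.746]
ft_force: [-0.7, 0.8, -1.1]
gripper_width: 0.0169
grasp_force: 60.1
```

Run:
```python
from h import *
np.set_printoptions(precision=4,suppress=True)
s=bot.state();print(s['eef_pos'],s['tool_rot'],s['gripper_width'],s['grasp_force'],s['ft_force'])
_,w,_=wpts('w3'); im,d=snap('scene','s3')
I=bot.camera_info('scene');P=pts(d,I['intrinsics'],I['world_from_camera']);
o=np.vstack([w[::1,::1][:, :],im])
cv2.imwrite('pics/v3.png',np.hstack([cv2.resize(w,(400,300)),cv2.resize(im[60:240,240:480],(400,300))])[:,:,::-1])
c=s['eef_pos'];m=(np.abs(P[...,0]-c[0])<.08)&(np.abs(P[...,1]-c[1])<.1)&(P[...,2]>.13)&(P[...,2]<c[2]-.02)&(im.max(-1)<60)
b=P[m];print('board',len(b),b.mean(0),b.min(0),b.max(0));w,V=np.linalg.eigh(np.cov(b.T));print('n',V[:,0])
```

```text
[0.3733 0.2326 0.3372] [-3.1403  0.0001  1.7462] 0.016944079826070976 60.100792944431305 [-0.7116  0.8465 -1.1183]
board 394 [0.4179 0.2552 0.2755] [0.396  0.2129 0.2487] [0.4397 0.3072 0.3024]
n [0.8583 0.1487 0.4912]
```

View pics/v3.png

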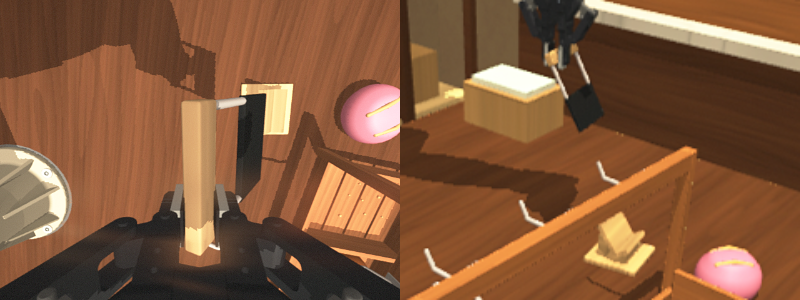

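The tag is held, still tilted about 29° with its lower edge towards the rack. I'll insert it tilted and let it swing upright on the hook between loosely opened fingers. First I'll refine the hook and the bar-in-hand offset.

Run:
```python
from h import *
np.set_printoptions(precision=4,suppress=True)
for n in('top','scene'):
    P=np.load(f'pics/P{n}.npy')
    for y0 in (.12,-.05,-.22):
        m=(P[...,0]>.52)&(P[...,0]<.615)&(np.abs(P[...,1]-y0)<.035)&(P[...,2]>.225)&(P[...,2]<.275)
        q=P[m]
        if len(q)<20: print(n,y0,len(q));continue
        lv=q[q[:,2]<.246]; l=cv2.fitLine(lv[:,:2].astype(np.float32),cv2.DIST_HUBER,0,.01,.01).ravel()
        print(n,len(q),'x',q[:,0].min(),'tipz',q[:,2].max(),'z',np.median(lv[:,2]),'dir',l[:2]*np.sign(l[0]),'y@.58',l[3]+(.58-l[2])*l[1]/l[0])
    m=(P[...,2]>.268)&(P[...,2]<.29)&(P[...,0]>.56)&(P[...,0]<.7)&(abs(P[...,1]+.05)<.23)
    l=cv2.fitLine(P[m][:,:2].astype(np.float32),cv2.DIST_HUBER,0,.01,.01).ravel();print('rail',l,P[m][:,2].max())
z=np.load('pics/w3.npz');I=bot.camera_info('wrist');s=bot.state();T=tool(s)
print(s['eef_pos'])
for src in('w3','s3'):
    z=np.load(f'pics/{src}.npz')
    if src=='s3': I=bot.camera_info('scene');P=pts(z['d'],I['intrinsics'],I['world_from_camera'])
    else: P=pts(z['d'],I['intrinsics'],T@I['tool_from_camera'])
    Q=(P-T[:3,3])@T[:3,:3]   # in tool
    im=z['im'].astype(int)
    m=(np.abs(Q[...,1])<.025)&(Q[...,0]>-.05)&(Q[...,0]<.1)&(Q[...,2]<.0)&(Q[...,2]>-.045)&(im[...,0]-im[...,2]>30)
    q=Q[m];print(src,len(q),'tool-frame bar',q.min(0),q.max(0),np.percentile(q,[2,98],0))
```

```text
top 85 x 0.5405626686175762 tipz 0.2624323320993154 z 0.23971139956775123 dir [ 0.9994 -0.0335] y@.58 0.11964395
top 92 x 0.5344589179300312 tipz 0.2628257137172525 z 0.2400276983025944 dir [ 0.9989 -0.0477] y@.58 -0.050106056
top 186 x 0.527438486584845 tipz 0.2748867595391675 z 0.23964520130761147 dir [ 0.9993 -0.0383] y@.58 -0.21994145
rail [ 0.0385  0.9993  0.6281 -0.0511] 0.2844248289992708
scene 48 x 0.5406369649278379 tipz 0.2633752777718428 z 0.24122306844160807 dir [ 0.9984 -0.0569] y@.58 0.120147005
scene 55 x 0.5357866771992484 tipz 0.2626721990824129 z 0.24097589260697017 dir [ 0.9975 -0.0711] y@.58 -0.05036471
scene 69 x 0.5284800707535072 tipz 0.26279476741826885 z 0.2417788702084352 dir [ 0.997  -0.0776] y@.58 -0.2211935
rail [ 0.0324  0.9995  0.6361 -0.0035] 0.28234863062812204
[0.3731 0.2324 0.3359]
w3 13817 tool-frame bar [-0.0251 -0.0249 -0.045 ] [ 0.0654  0.0248 -0.    ] [[-0.0208 -0.0118 -0.0375]
 [ 0.0642  0.0133 -0.0102]]
s3 121 tool-frame bar [-0.031  -0.0202 -0.0376] [ 0.0651  0.0206 -0.0004] [[-0.03   -0.0163 -0.0323]
 [ 0.063   0.0172 -0.0008]]
```

Emit:
{"api": "play_rows", "payload": {"increments": [{"linear": [-2, 0.6, 0], "roll": 2, "hand": 0.5}, {"linear": [-4.5, 1.4, 0.5], "roll": 4, "hand": 0.5}, {"linear": [-7, 2.2, 1.5], "roll": 7, "hand": 0.5}, {"linear": [-9.5, 3, 3], "roll": 10, "hand": 0.5}, {"linear": [-12, 3.8, 5], "roll": 12, "hand": 0.5}, {"linear": [-13.3, 4.2, 6.5], "roll": 12.2, "hand": 0.5}, {"linear": [-13.7, 4.3, 7.5], "roll": 12.2, "hand": 0.5}, {"linear": [-13.7, 4.3, 7.5], "roll": 12.2, "hand": 0.5}, {"linear": [-13.7, 4.3, 7.5], "roll": 12.2, "hand": 0.5}, {"linear": [-13.7, 4.3, 7.5], "roll": 12.2, "hand": 0.5}]}}

```text
time_s: 5.63
eef_pos: [0.4403, 0.1061, 0.2628]
tool_rot: [-3.141, -0.0, 1.534]
ft_force: [0.8, 0.1, -0.6]
gripper_width: 0.0169
grasp_force: 60.1
```

```bash
cat > ck.py <<'E'
from h import *
import sys
np.set_printoptions(precision=4,suppress=True)
k=sys.argv[1]
s,w,P=wpts('w'+k);print(s['eef_pos'],s['tool_rot'],s['gripper_width'])
im,d=snap('scene','s'+k);I=bot.camera_info('scene');T=tool(s)
Ps=pts(d,I['intrinsics'],I['world_from_camera'])
for n,i,X in(('w',w,P),('s',im,Ps)):
    Q=(X-T[:3,3])@T[:3,:3];i=i.astype(int)
    b=X[(np.abs(Q[...,1])<.09)&(np.abs(Q[...,0]-.02)<.055)&(Q[...,2]>.02)&(Q[...,2]<.13)&(i.max(-1)<60)]
    if len(b)>30: print(n,'board',len(b),np.percentile(b,[2,50,98],0),'n',np.linalg.eigh(np.cov(b.T))[1][:,0])
    m=(np.abs(X[...,0]-.571)<.02)&(np.abs(X[...,1]-.12)<.015)&(np.abs(X[...,2]-.24)<.012)
    print(n,'hook',m.sum(),np.median(X[m],0) if m.any() else '')
    q=Q[(np.abs(Q[...,1])<.02)&(np.abs(Q[...,0]-.03)<.07)&(Q[...,2]<-.003)&(Q[...,2]>-.045)&(i[...,0]-i[...,2]>30)]
    if len(q): print(n,'bar',len(q),np.percentile(q,[1,99],0))
cv2.imwrite(f'pics/v{k}.png',np.hstack([cv2.resize(w,(400,300)),cv2.resize(im[130:280,260:460],(400,300))])[:,:,::-1])
E
python3 ck.py 4
```

```text
[0.4403 0.1061 0.2628] [-3.1415 -0.0002  1.5341] 0.016907943949033194
w board 4784 [[0.4729 0.0983 0.1787]
 [0.486  0.1378 0.2103]
 [0.5042 0.1689 0.2254]] n [ 0.8444 -0.028   0.535 ]
w hook 917 [0.573  0.1236 0.2399]
w bar 13837 [[-0.0219 -0.0145 -0.0381]
 [ 0.065   0.0145 -0.0079]]
s board 558 [[0.4749 0.0793 0.178 ]
 [0.4898 0.119  0.2022]
 [0.5045 0.1646 0.2259]] n [ 0.8641 -0.0355  0.502 ]
s hook 28 [0.5643 0.121  0.2411]
s bar 149 [[-0.0262 -0.0102 -0.036 ]
 [ 0.0628  0.0193 -0.0036]]
```

View pics/v4.png

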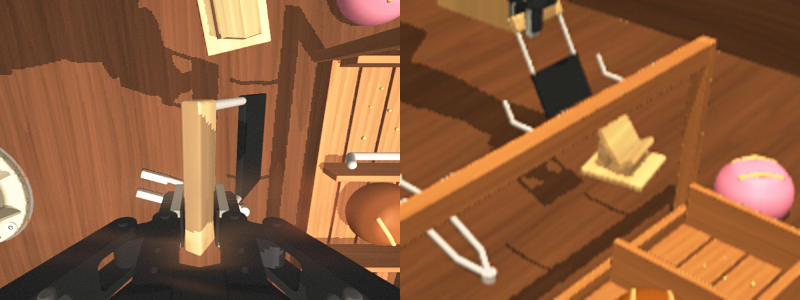

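The left hook (wrist view, tip at (352,158)) lies ahead of the window at the window's mid-height. Heights are board top 0.226, hook 0.234–0.260, bar underside about 0.269. Next I'll move straight in.

Emit:
{"api": "play_rows", "payload": {"increments": [{"linear": [0, 1.5, 0], "roll": 0, "hand": 0.5}, {"linear": [0, 3.5, 0], "roll": 0, "hand": 0.5}, {"linear": [0, 5.5, 0], "roll": 0, "hand": 0.5}, {"linear": [0, 7.5, 0], "roll": 0, "hand": 0.5}, {"linear": [0, 9.5, 0], "roll": 0, "hand": 0.5}, {"linear": [0, 11.5, 0], "roll": 0, "hand": 0.5}, {"linear": [0, 13, 0], "roll": 0, "hand": 0.5}, {"linear": [0, 13, 0], "roll": 0, "hand": 0.5}, {"linear": [0, 13, 0], "roll": 0, "hand": 0.5}, {"linear": [0, 13, 0], "roll": 0, "hand": 0.5}]}}

```text
time_s: 6.57
eef_pos: [0.5699, 0.1011, 0.2627]
tool_rot: [-3.141, 0.0, 1.534]
ft_force: [0.3, 0.6, -1.5]
gripper_width: 0.0169
grasp_force: 60.3
```

```bash
python3 ck.py 5
```

```text
[0.5699 0.1011 0.2627] [-3.1413  0.0001  1.534 ] 0.01689398233513423
w board 4217 [[0.6024 0.0949 0.1789]
 [0.6153 0.1367 0.2109]
 [0.6337 0.1638 0.2252]] n [ 0.8434 -0.0291  0.5365]
w hook 464 [0.5576 0.1239 0.2407]
w bar 13489 [[-0.022  -0.0112 -0.038 ]
 [ 0.065   0.0171 -0.008 ]]
s board 443 [[0.6106 0.0737 0.1769]
 [0.6219 0.1138 0.1958]
 [0.6334 0.1601 0.2145]] n [ 0.8687 -0.0344  0.4941]
s hook 23 [0.5673 0.1202 0.242 ]
s bar 150 [[-0.0274 -0.0152 -0.0412]
 [ 0.0627  0.0168 -0.0036]]
```

View pics/v5.png

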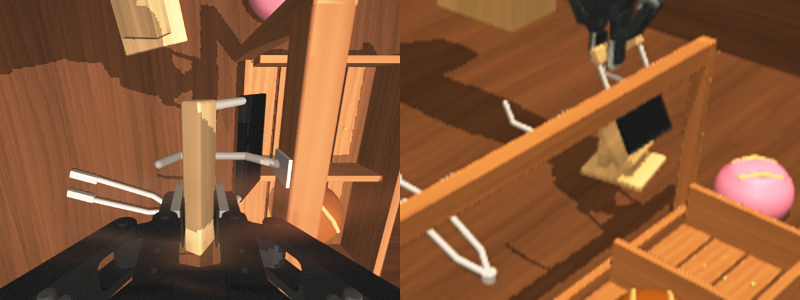

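The hook wire passes under the bar through the window (wrist (157,165) to (275,160)). Next I'll lower onto it.

Emit:
{"api": "play_rows", "payload": {"increments": [{"linear": [0, 0, 0.8], "roll": 0, "hand": 0.5}, {"linear": [0, 0, 1.6], "roll": 0, "hand": 0.5}, {"linear": [0, 0, 2.2], "roll": 0, "hand": 0.5}, {"linear": [0, 0, 2.6], "roll": 0, "hand": 0.5}, {"linear": [0, 0, 2.7], "roll": 0, "hand": 0.5}, {"linear": [0, 0, 2.7], "roll": 0, "hand": 0.5}, {"linear": [0, 0, 2.7], "roll": 0, "hand": 0.5}]}}

```text
time_s: 7.25
eef_pos: [0.5707, 0.1004, 0.2354]
tool_rot: [3.142, 0.0, 1.533]
ft_force: [0.6, -0.8, -1.4]
gripper_width: 0.0169
grasp_force: 60.3
```

Emit:
{"api": "play_rows", "payload": {"increments": [{"linear": [0, 0, 0.1], "roll": 0, "hand": 0.5}, {"linear": [0, 0, 0.2], "roll": 0, "hand": 0.5}, {"linear": [0, 0, 0.3], "roll": 0, "hand": 0.5}, {"linear": [0, 0, 0.3], "roll": 0, "hand": 0.5}, {"linear": [0, 0, 0.3], "roll": 0, "hand": 0.5}]}}

```text
time_s: 7.67
eef_pos: [0.571, 0.1004, 0.2331]
tool_rot: [3.14, 0.0, 1.533]
ft_force: [-1.1, -1.1, 4.0]
gripper_width: 0.0172
grasp_force: 60.6
```

Contact with about 4 N. Next I'll open slightly so the tag swings upright between the fingers.

Emit:
{"api": "play_rows", "payload": {"increments": [{"linear": [0, 0, 0], "roll": 0, "hand": 1.8}, {"linear": [0, 0, 0], "roll": 0, "hand": 1.9}, {"linear": [0, 0, 0], "roll": 0, "hand": 2.0}, {"linear": [0, 0, 0], "roll": 0, "hand": 2.1}, {"linear": [0, 0, 0], "roll": 0, "hand": 2.2}, {"linear": [0, 0, 0], "roll": 0, "hand": 2.3}, {"linear": [0, 0, 0], "roll": 0, "hand": 2.4}, {"linear": [0, 0, 0], "roll": 0, "hand": 2.4}, {"linear": [0, 0, 0], "roll": 0, "hand": 2.4}, {"linear": [0, 0, 0], "roll": 0, "hand": 2.4}, {"linear": [0, 0, 0], "roll": 0, "hand": 2.4}, {"linear": [0, 0, 0], "roll": 0, "hand": 2.4}, {"linear": [0, 0, 0], "roll": 0, "hand": 2.4}, {"linear": [0, 0, 0], "roll": 0, "hand": 2.4}, {"linear": [0, 0, 0], "roll": 0, "hand": 2.4}]}}

```text
time_s: 8.92
eef_pos: [0.5706, 0.1004, 0.2323]
tool_rot: [3.142, 0.0, 1.533]
ft_force: [0.3, -0.3, -0.6]
gripper_width: 0.024
grasp_force: 0.0
```

```bash
python3 ck.py 6
```

```text
[0.5706 0.1004 0.2323] [3.1415 0.0001 1.5329] 0.024009623516652756
w board 2814 [[0.5825 0.1023 0.1393]
 [0.5896 0.138  0.1818]
 [0.6004 0.1688 0.1906]] n [ 0.9554 -0.0197  0.2945]
w hook 2032 [0.5763 0.1212 0.2433]
w bar 12721 [[-0.0236 -0.0153 -0.0385]
 [ 0.0636  0.0183 -0.0065]]
s board 431 [[0.5795 0.0784 0.1318]
 [0.585  0.1173 0.1588]
 [0.59   0.1637 0.1843]] n [ 0.9888 -0.0296  0.1463]
s hook 0 
s bar 123 [[-0.0278 -0.0144 -0.0388]
 [ 0.0586  0.0096 -0.0045]]
```

View pics/v6.png

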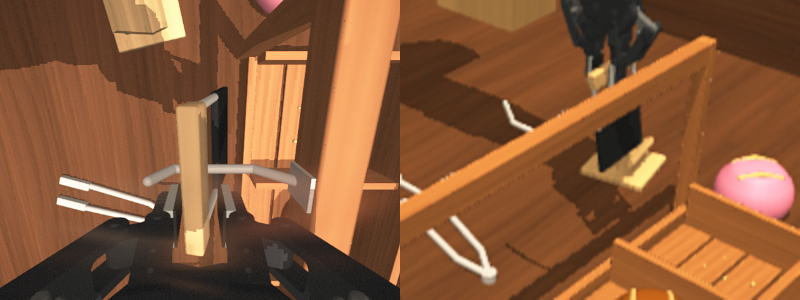

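The bar rests on the hook and the tag has swung most of the way upright. I'll give it a bit more room and let it settle.

Emit:
{"api": "play_rows", "payload": {"increments": [{"linear": [0, 0, 0], "roll": 0, "hand": 2.7}, {"linear": [0, 0, 0], "roll": 0, "hand": 3}, {"linear": [0, 0, 0], "roll": 0, "hand": 3}, {"linear": [0, 0, 0], "roll": 0, "hand": 3}, {"linear": [0, 0, 0], "roll": 0, "hand": 3}, {"linear": [0, 0, 0], "roll": 0, "hand": 3}, {"linear": [0, 0, 0], "roll": 0, "hand": 3}, {"linear": [0, 0, 0], "roll": 0, "hand": 3}, {"linear": [0, 0, 0], "roll": 0, "hand": 3}, {"linear": [0, 0, 0], "roll": 0, "hand": 3}, {"linear": [0, 0, 0], "roll": 0, "hand": 3}, {"linear": [0, 0, 0], "roll": 0, "hand": 3}]}}

```text
time_s: 10.02
eef_pos: [0.5706, 0.1005, 0.2323]
tool_rot: [-3.142, 0.0, 1.533]
ft_force: [-0.2, 0.1, 0.9]
gripper_width: 0.0301
grasp_force: 0.0
```

```bash
python3 ck.py 7
```

```text
[0.5706 0.1005 0.2323] [-3.1416  0.0001  1.5329] 0.030077299299397935
w board 97 [[0.5646 0.1647 0.1317]
 [0.5682 0.1681 0.1693]
 [0.5721 0.1702 0.1877]] n [ 0.4763 -0.8778 -0.0513]
w hook 1715 [0.5619 0.1222 0.2407]
w bar 10694 [[-0.0235 -0.0159 -0.0399]
 [ 0.0639  0.0191 -0.0063]]
s board 228 [[0.5535 0.0794 0.1295]
 [0.5596 0.1157 0.1488]
 [0.5645 0.1638 0.1669]] n [ 0.9864 -0.0579 -0.1538]
s hook 1 [0.5528 0.1055 0.2511]
s bar 125 [[-0.0286 -0.0184 -0.0408]
 [ 0.0599  0.0123 -0.0039]]
```

Emit:
{"api": "play_rows", "payload": {"increments": [{"linear": [0, 0, 0], "roll": 0, "hand": 3}, {"linear": [0, 0, 0], "roll": 0, "hand": 3}, {"linear": [0, 0, 0], "roll": 0, "hand": 3}, {"linear": [0, 0, 0], "roll": 0, "hand": 3}, {"linear": [0, 0, 0], "roll": 0, "hand": 3}, {"linear": [0, 0, 0], "roll": 0, "hand": 3}, {"linear": [0, 0, 0], "roll": 0, "hand": 3}, {"linear": [0, 0, 0], "roll": 0, "hand": 3}, {"linear": [0, 0, 0], "roll": 0, "hand": 3}, {"linear": [0, 0, 0], "roll": 0, "hand": 3}, {"linear": [0, 0, 0], "roll": 0, "hand": 3}, {"linear": [0, 0, 0], "roll": 0, "hand": 3}, {"linear": [0, 0, 0], "roll": 0, "hand": 3}, {"linear": [0, 0, 0], "roll": 0, "hand": 3}, {"linear": [0, 0, 0], "roll": 0, "hand": 3}, {"linear": [0, 0, 0], "roll": 0, "hand": 3}, {"linear": [0, 0, 0], "roll": 0, "hand": 3}, {"linear": [0, 0, 0], "roll": 0, "hand": 3}, {"linear": [0, 0, 0], "roll": 0, "hand": 3}, {"linear": [0, 0, 0], "roll": 0, "hand": 3}]}}

```text
time_s: 11.78
eef_pos: [0.5706, 0.1005, 0.2323]
tool_rot: [3.142, 0.0, 1.533]
ft_force: [0.5, -0.1, 0.7]
gripper_width: 0.0299
grasp_force: 0.0
```

```bash
python3 ck.py 8; python3 ck.py 8b|grep 's board' -A2
```

```text
[0.5706 0.1005 0.2323] [3.1416 0.0001 1.533 ] 0.02990299794208159
w board 101 [[0.5677 0.165  0.1337]
 [0.5705 0.1679 0.167 ]
 [0.574  0.1701 0.1884]] n [ 0.2881 -0.9556 -0.0617]
w hook 1721 [0.5618 0.1223 0.2407]
w bar 10542 [[-0.0243 -0.0156 -0.0394]
 [ 0.0632  0.0191 -0.0062]]
s board 325 [[0.5667 0.0778 0.1293]
 [0.5718 0.114  0.1529]
 [0.5746 0.1611 0.1763]] n [ 0.9992 -0.0365 -0.0141]
s hook 0 
s bar 129 [[-0.0288 -0.0163 -0.0413]
 [ 0.0608  0.0121 -0.0043]]
s board 349 [[0.5705 0.0778 0.1292]
 [0.5749 0.1151 0.1542]
 [0.5779 0.163  0.1779]] n [ 0.9989 -0.0408  0.0245]
```

View pics/v8.png

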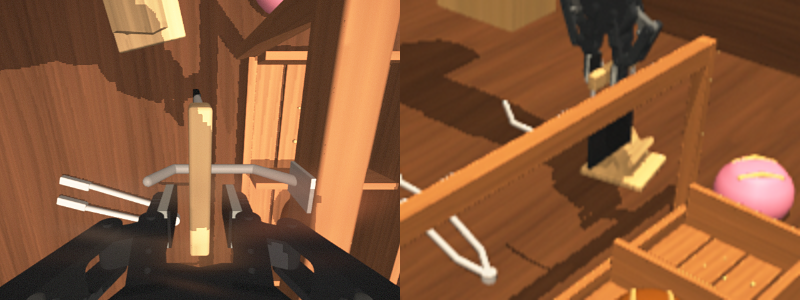

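The tag hangs on the left hook, vertical to within about 1–2°. The bar at (200,180) is centred with clear gaps to both fingers. Next I'll withdraw straight up.

Emit:
{"api": "play_rows", "payload": {"increments": [{"linear": [0, 0, -0.5], "roll": 0, "hand": 3}, {"linear": [0, 0, -1], "roll": 0, "hand": 3}, {"linear": [0, 0, -1.7], "roll": 0, "hand": 3}, {"linear": [0, 0, -2.5], "roll": 0, "hand": 3}, {"linear": [0, 0, -3.5], "roll": 0, "hand": 3}, {"linear": [0, 0, -5], "roll": 0, "hand": 3}, {"linear": [0, 0, -7], "roll": 0, "hand": 3}, {"linear": [0, 0, -9], "roll": 0, "hand": 3}, {"linear": [0, -2, -12], "roll": 0, "hand": 3}, {"linear": [0, -5, -14], "roll": 0, "hand": 3}, {"linear": [0, -8, -15], "roll": 0, "hand": 3}, {"linear": [0, -10, -15], "roll": 0, "hand": 3}, {"linear": [0, -10, -15], "roll": 0, "hand": 3}, {"linear": [0, -10, -15], "roll": 0, "hand": 3}, {"linear": [0, -10, -15], "roll": 0, "hand": 3}, {"linear": [0, -10, -15], "roll": 0, "hand": 3}, {"linear": [0, -10, -15], "roll": 0, "hand": 3}, {"linear": [0, -10, -15], "roll": 0, "hand": 3}]}}

```text
time_s: 13.48
eef_pos: [0.4713, 0.1041, 0.3816]
tool_rot: [-3.14, 0.0, 1.533]
ft_force: [1.5, 0.9, 0.1]
gripper_width: 0.0299
grasp_force: 0.0
```

Run:
```python
from h import *
np.set_printoptions(precision=4,suppress=True)
snap('top','t9')
for k in range(2):
    im,d=snap('scene',f's9{k}');I=bot.camera_info('scene');P=pts(d,I['intrinsics'],I['world_from_camera'])
    b=P[(np.abs(P[...,0]-.571)<.06)&(np.abs(P[...,1]-.12)<.06)&(P[...,2]>.1)&(P[...,2]<.2)&(im.max(-1)<60)]
    print(len(b),np.percentile(b,[2,50,98],0),np.linalg.eigh(np.cov(b.T))[1][:,0])
t=np.load('pics/t9.npz')['im']
cv2.imwrite('pics/v9.png',np.hstack([cv2.resize(t,(400,300)),cv2.resize(im,(400,300))])[:,:,::-1]);print(bot.state()['time_s'])
```

```text
330 [[0.5674 0.0776 0.1299]
 [0.5722 0.1145 0.1537]
 [0.5754 0.1625 0.1771]] [ 0.999  -0.043  -0.0101]
327 [[0.5666 0.0779 0.1301]
 [0.5722 0.1144 0.1538]
 [0.5747 0.1619 0.1765]] [ 0.9992 -0.0393 -0.0009]
13.6333
```

View pics/v9.png

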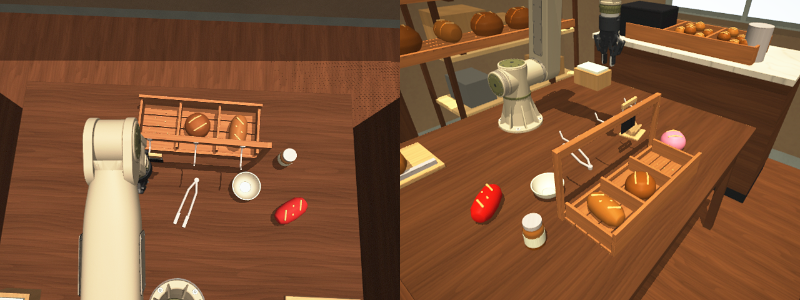

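The tag hangs still and level on the left hook (scene view (630,125)). The arm is clear and everything else is where it was.

```bash
python3 -c "
from rig import bot
print(bot.close_job())"
```

```text
the job is handed in; nothing more can be done
None
```

I hung the slate tag on the hook in front of the empty left bay and handed the job in at 13.6 s; it hangs still and level, the arm is clear of it, and the last pictures show the other items where they were.

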